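# Empty the jug of specimen caps into the tray

## Task

Lift the jug of orange caps out of the wire rack, stand it with its caps on the blue mat and let go of it, so that its handle comes free. Then take it by the handle, tip all four caps out into the steel tray, and stand the empty jug upright on the mat again; leave the other things on the bench where they are.

Things in the scene. Friction and masses are not known exactly. Their poses are not given: they have to be found in the camera images.
- jug: Off-white open plastic jug, round, tapered: 120 mm high, outside radius 25 mm at the foot growing evenly to 35 mm at the rim, wall 3 mm, floor 4 mm, about 160 g plus 80 g of caps. Origin: centre of its underside; z up through the mouth. A blue D handle stands out along its +x. Starts in the rack, handle in the lane between the tubes; upper body free to grip from above across the rack's y.
- jug_mouth (a point): Centre of the jug's mouth, 120 mm above its underside on the axis; z points out of the mouth.
- jug_handle (a point): Point in the upright bar of the D handle, 76 mm from the jug's axis along +x, 100 mm above its underside; axes as the jug's. The handle is flat, 12 mm thick along the jug's y. Upright bar: 70 to 82 mm from the axis, 58 to 114 mm up. Level top bar 102 to 114 mm up, lower bar 58 to 68 mm up, both reaching in to the wall; the D is open inside.
- rack: Orange wire rack, fixed, 190 x 97 mm, 52 mm high. Origin on the bench under the middle of the jug's bay (92 mm wide; bay floor 6 mm up). From 50 to 130 mm along its +x two rows of tubes (17 mm thick, tops 124 mm up, centres at y = +30 and -30 mm) flank a 43 mm lane where the jug's handle lies, too close for fingers. Lift the jug straight up, 60 mm clears the bay, 130 mm clears the tubes.
- mat: Blue square mat 150 x 150 mm, 4 mm thick, fixed. Origin at the centre of its underside; its top is 4 mm up.
- tray: Open steel tray, fixed, outside 200 mm (its x) x 150 mm (its y), 50 mm high (53 mm to the top of its rolled rim), wall and floor 4 mm. Origin at the centre of its underside.
- cap0: Orange ribbed screw cap, a disc 34 mm across and 20 mm high, 20 g, smooth hard plastic (friction about 0.3: in the jug it slides out once the jug lies about 105 to 120 degrees from upright). Origin at the centre of one flat face, z through the disc. Starts in the jug, one of four in a loose stack.
- cap0_mid (a point): Middle of that cap, 10 mm along its z from its origin.
- cap1: Orange ribbed screw cap, a disc 34 mm across and 20 mm high, 20 g, smooth hard plastic (friction about 0.3: in the jug it slides out once the jug lies about 105 to 120 degrees from upright). Origin at the centre of one flat face, z through the disc. Starts in the jug, one of four in a loose stack.
- cap1_mid (a point): Middle of that cap, 10 mm along its z from its origin.
- cap2: Orange ribbed screw cap, a disc 34 mm across and 20 mm high, 20 g, smooth hard plastic (friction about 0.3: in the jug it slides out once the jug lies about 105 to 120 degrees from upright). Origin at the centre of one flat face, z through the disc. Starts in the jug, one of four in a loose stack.
- cap2_mid (a point): Middle of that cap, 10 mm along its z from its origin.
- cap3: Orange ribbed screw cap, a disc 34 mm across and 20 mm high, 20 g, smooth hard plastic (friction about 0.3: in the jug it slides out once the jug lies about 105 to 120 degrees from upright). Origin at the centre of one flat face, z through the disc. Starts in the jug, one of four in a loose stack.
- cap3_mid (a point): Middle of that cap, 10 mm along its z from its origin.
- jar: Clear specimen jar, white cap, 60 mm across, 85 mm high, loose, standing behind the mat. To be left alone. Origin at the centre of its underside, its length along x.
- reagent: Brown bottle with blue cap, 68 mm across, 160 mm high, loose, at the back. To be left alone. Origin at the centre of its underside, its length along x.
- cup: White plastic cup, 76 mm across at the rim, 70 mm high, loose, at the back. To be left alone. Origin at the centre of its underside, its length along x.
- marker: Marker pen, 120 mm long, 16 mm thick, loose, lying between the robot and the mat. To be left alone. Origin at the centre of its underside, its length along x.
- tweezers: Steel tweezers, 130 mm long and 5 mm high, loose, lying between the robot and the mat. To be left alone. Origin at the centre of its underside, its length along x.
- tipbox: Blue closed box 120 x 85 x 60 mm, loose, at the back. To be left alone. Origin at the centre of its underside, its length along x.

How it is judged (in metres and radians):
On the way, in this order (a step that is already met when the one before it is completed fails the run):
1. the jug, still holding its caps, stands upright on the mat and has been let go (angle between jug's own z axis and vertical below 0.08 rad and z of jug in the frame of mat below 0.009 m and x of jug in the frame of mat between -0.065 and 0.065 m and y of jug in the frame of mat between -0.065 and 0.065 m and linear speed of jug below 0.03 m/s and angular speed of jug below 0.3 rad/s and contact force between the fingers and jug below 0.2 N and distance between each of cap0_mid, cap1_mid, cap2_mid, cap3_mid and jug below 0.12 m), for 0.2 s.
2. held by its handle, the jug is tipped more than 75 degrees with its mouth over the tray (angle between jug's own z axis and vertical above 1.31 rad and horizontal distance between jug_mouth and tray below 0.13 m and distance between the grasp point and jug_handle below 0.05 m), for 0.1 s.
At the end, for the whole second after the job is handed in: All four caps lie in the tray (inside its walls, their middles less than 55 mm above the bench) and at rest; the jug stands upright on the mat (within 4.5 degrees, its underside on the mat, its axis within 65 mm of the mat's centre along each of the mat's sides), at rest and let go (angle between jug's own z axis and vertical below 0.08 rad and z of jug in the frame of mat below 0.009 m and x of jug in the frame of mat between -0.065 and 0.065 m and y of jug in the frame of mat between -0.065 and 0.065 m and linear speed of each of jug, cap0, cap1, cap2, cap3 below 0.03 m/s and angular speed of jug below 0.3 rad/s and contact force between the fingers and jug below 0.2 N and x of cap0_mid in the frame of tray between -0.096 and 0.096 m and y of cap0_mid in the frame of tray between -0.071 and 0.071 m and z of each of cap0_mid, cap1_mid, cap2_mid, cap3_mid in the frame of tray below 0.055 m and x of cap1_mid in the frame of tray between -0.096 and 0.096 m and y of cap1_mid in the frame of tray between -0.071 and 0.071 m and x of cap2_mid in the frame of tray between -0.096 and 0.096 m and y of cap2_mid in the frame of tray between -0.071 and 0.071 m and x of cap3_mid in the frame of tray between -0.096 and 0.096 m and y of cap3_mid in the frame of tray between -0.071 and 0.071 m); the robot touches nothing.
It fails at once if another loose thing on the bench is disturbed (moved more than 40 mm) (distance of any of jar, reagent, cup, marker, tweezers, tipbox from where it was at the start of the episode above 0.04 m).
It also fails if it takes over 72 s, if anything falls off the work surface, if the arm or the gripper's body presses on something with over 40 N, if the wrist force passes 120 N, or if a joint passes its speed limit or range.

## Robot

A 6-joint arm with a two-finger parallel gripper is mounted at the origin on the work surface. World frame = base frame: x ahead of the robot, y to its left, z up, the work surface at z = 0. Lengths are in m, angles in degrees, forces in N, time in s.
With the tool pointing down it reaches from about 0.35 to 0.875 m from the base axis. Payload 4.2 kg.
Tool frame: the origin (TCP) lies midway between the tips of the shut fingers; the grasp point (between the pads) lies 19 mm behind it; y points along the fingers, z is the direction in which the jaws open and shut, and the axes are right-handed (so a half turn about y gives the same grasp; the last joint's range is limited). The gripper opens to 87 mm and grips with 3 to 60 N. Pads are 19 mm wide; open, the fingers measure 117 mm over their backs; the gripper's body (75 mm by 190 mm) begins 51 mm behind the grasp point.
Start: joints at [-48.896, 22.042, 0.453, 0, -68.411, -14.817], TCP at [0.277, -0.56, 0.223] pointing down, gripper open.
Joint ranges: [-179.83, 179.83], [-69.29, 118.12], [-61.27, 80.66], [-181.25, 117.63], [-171.15, -9.14], [-177.46, 177.46]. Speed limits (degrees/s): [159.86, 159.86, 180, 180, 180, 180].

## Interface

Orientations are given as [roll, pitch, yaw] about the fixed x, y, z axes, in that order (R = Rz(yaw) Ry(pitch) Rx(roll)).
In Python, from workcell import env gives the robot as it stands. The module is installed in compiled form; this text tells all that it offers. Calls block until the motion is done:
- env.goto(position, orientation): joint-space move of the TCP to a pose.
- env.move_straight(position, rotation=None, rate=0.15, force_limit=None): straight line of the TCP; rotation=None keeps the orientation; rate is the mean speed in m/s. With force_limit (N) it stops when the force on the tool has changed by that much, and returns True; else False.
- env.set_joints(angles): joint-space move.
- env.gripper_to(opening, grasp_force=None): opening from 0.0 (shut) to 1.0 (fully open); grasp_force is the grip in N (None keeps the last); returns when the fingers have stopped.
- env.dwell(seconds).
- env.inverse_kinematics(position, orientation): joint angles nearest the present ones, or None.
- env.read_state(): the state.
- env.grab_frame(name): name is "scene" or "side" or "wrist"; returns a dict with "image" (420x560x3 uint8, blue, green, red), "fx", "fy", "cx", "cy" (pixels), "position" and "orientation" of the camera in the world. Camera axes: x right, y up, looking along -z (the intrinsics and any distortion apply to the point x, -y, -z); pixel columns grow to the right and rows downward; lengths in m; the calibration is good to about 2 mm. The wrist camera is an equidistant fisheye: a pixel r from the principal point sees the ray r / f radians off the axis. A picture is of the moment at which its call begins. There is no depth.
A pose or a line that the arm cannot do raises env.Unreachable and nothing moves.
- env.close_job(): hands the job in, once; it reports no verdict.
Trained networks look in a picture, given as the dict that the camera call returned (one of the last four; its "shot" number tells which), for a name from the list of things; names that differ only in an ending like _2 or _b are one class to them, and where a whole thing is asked for, a point or a joint stands for the part that bears it (a point fixed in the world has none). Each returns a list of dicts, best first, with "score" (0 to 1); they miss things now and then, are a little off and sometimes report something else, mostly with a low value. They report only what shows in the picture. A call takes as long as a camera call.
- env.search_frame(picture, thing): "xyz" ([x, y, z] in m, in world coordinates, good to about 4 mm: the middle of the surface that is visible of it).
- env.trace(picture, thing): "mask" (420x560 bool, what is visible of it).
The state is a dict: "clock": time; "joint_positions": joint angles; "qvel": joint speeds; "joint_torque": joint torques, N m; "position": TCP position; "tool_rot": TCP orientation; "force": force on the tool from outside, world axes, zero at the start; "wrist_torque": the same for the moment, N m; "opening": opening from 0.0 (shut) to 1.0 (fully open).
Only numpy, scipy, OpenCV 4.12 (cv2) and the standard library are available. Lean on these libraries where they do the work, as an engineer would, in place of code of your own. Each camera call takes 0.05 s, during which the arm holds its last target.

## Working session

There is one attempt and no reset: what is moved stays moved. The work goes in short steps, each a Python script; the robot and the scene stay as the last script left them, time stands still between calls to the robot, and variables do not carry over. Pictures are saved under pics/ and viewed, and the job is handed in when it is done.

```bash
mkdir -p pics; ls; python3 - <<'E'
from workcell import env
import cv2
s=env.read_state();print(s)
for n in ["scene","side","wrist"]:
    f=env.grab_frame(n);cv2.imwrite(f"pics/a_{n}.png",f["image"])
    print(n,f["position"],f["orientation"],f["fx"],f["cx"],f["cy"],f["shot"])
    if n!="wrist":
        for t in ["jug","jug_handle","rack","mat","tray","jar","reagent","cup","marker","tweezers","tipbox","cap0"]:
            r=env.search_frame(f,t)
            print(t,[(list(map(lambda v:round(float(v),3),x["xyz"])),round(x["score"],2)) for x in r[:2]])
print(env.read_state()["clock"])
E
```

```text
pics
{'clock': 0.0, 'joint_positions': array([-4.88958160e+01,  2.20889033e+01,  3.78407146e-01, -3.06409303e-02,
       -6.84106347e+01, -1.48176834e+01]), 'qvel': array([0.00141601, 0.04239451, 0.05366533, 0.10867472, 0.03636541,
       0.02531699]), 'joint_torque': array([ 1.02148857e-03, -3.90670288e+01,  1.87406176e+01,  4.21981439e+00,
        1.10276352e-02, -1.88205431e-04]), 'position': array([ 0.27654625, -0.55979996,  0.22146553]), 'tool_rot': array([-8.98756143e+01,  3.45848875e-03,  2.62751999e+01]), 'force': array([ 0.69287695, -0.52673487,  0.26114647]), 'wrist_torque': array([ 0.01443431, -0.00953971, -0.01810912]), 'opening': 1.0023016551783428}
scene [ 1.00900747 -0.55472682  1.0807331 ] [36.22151386  0.7725987  34.34197173] 521.0489873356426 276.99680984192963 210.02040967481034 1
jug [([0.522, -0.301, 0.1], 0.92)]
jug_handle [([0.52, -0.302, 0.106], 0.83)]
rack [([0.602, -0.321, 0.051], 0.72), ([0.527, -0.039, 0.003], 0.52)]
mat [([0.525, -0.04, 0.004], 0.8)]
tray [([0.488, 0.279, 0.012], 0.64)]
jar [([0.743, -0.063, 0.074], 0.94), ([0.765, 0.221, 0.062], 0.62)]
r
[... 407 characters left out ...]
] 435.2896373548763 274.92701105859527 211.27167139984851 2
jug [([0.512, -0.28, 0.094], 0.6)]
jug_handle [([0.512, -0.278, 0.102], 0.68)]
rack [([0.582, -0.256, 0.051], 0.62)]
mat [([0.516, -0.032, 0.0], 0.84)]
tray [([0.496, 0.267, 0.002], 0.8)]
jar [([0.725, -0.026, 0.057], 0.91), ([0.516, -0.026, 0.006], 0.4)]
reagent [([0.724, 0.094, 0.082], 0.72)]
cup [([0.762, -0.226, 0.049], 0.63)]
marker [([0.374, 0.069, 0.014], 0.55)]
tweezers [([0.365, -0.042, 0.0], 0.68)]
tipbox [([0.74, 0.257, 0.06], 0.71)]
cap0 [([0.375, 0.066, 0.016], 0.2)]
wrist [ 0.20497173 -0.59602673  0.38421825] [-1.69545942e+01 -3.69804723e-02  1.16258710e+02] 325.19226210127806 276.6961422654536 204.3734242997551 3
1.35
```

View pics/a_scene.png

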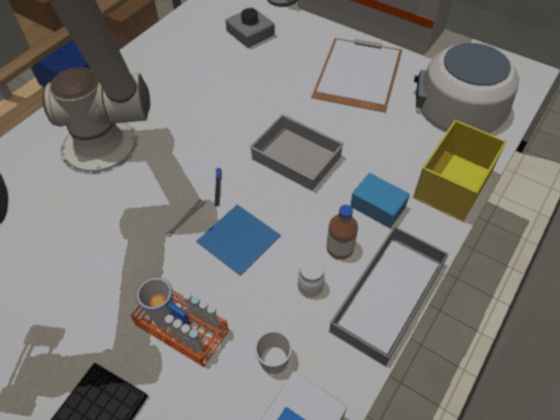

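View pics/a_side.png

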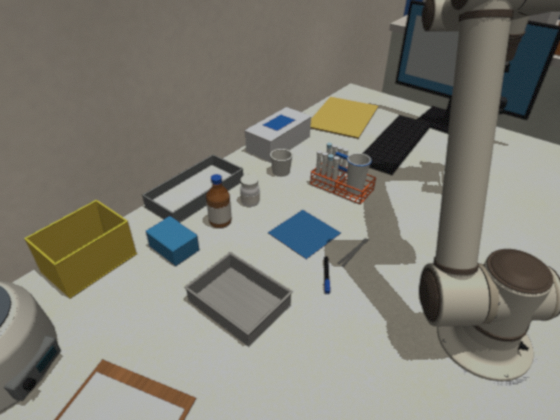

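View pics/a_wrist.png

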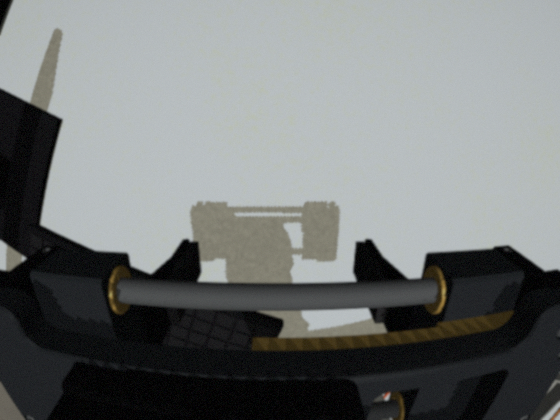

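```bash
cat > h.py <<'E'
from workcell import env
import numpy as np, cv2
from scipy.spatial.transform import Rotation as Ro
def RR(o): return Ro.from_euler('xyz',o,degrees=True).as_matrix()
def proj(f,P,):
    P=np.atleast_2d(P); R=RR(f["orientation"]); c=(P-f["position"])@R
    x,y,z=c[:,0],-c[:,1],-c[:,2]
    return np.c_[f["fx"]*x/z+f["cx"], f["fy"]*y/z+f["cy"]]
def back(f,px,z):
    px=np.atleast_2d(np.asarray(px,float)); d=np.c_[(px[:,0]-f["cx"])/f["fx"],-(px[:,1]-f["cy"])/f["fy"],-np.ones(len(px))]@RR(f["orientation"]).T
    t=(z-f["position"][2])/d[:,2]
    return f["position"]+d*t[:,None]
def save(f,name,crop=None,k=1):
    im=f["image"]
    if crop: x0,y0,x1,y1=crop; im=im[y0:y1,x0:x1]
    cv2.imwrite("pics/"+name+".png",cv2.resize(im,None,fx=k,fy=k,interpolation=cv2.INTER_CUBIC))
E
python3 - <<'E'
from h import *
import pickle
for n in ["scene","side"]:
    f=env.grab_frame(n)
    M={t:(lambda r:r[0]["mask"] if r else None)(env.trace(f,t)) for t in ["jug","jug_handle","rack","mat","tray","marker","tweezers"]}
    pickle.dump((f,M),open(n+".pkl","wb"))
    for t,m in M.items():
        if m is None: print(n,t,None);continue
        print(n,t,m.sum(),np.argwhere(m).mean(0)[::-1].round(1))
    for t,z in (("mat",.004),("tray",.053)):
        m=M[t]
        if m is None: continue
        c=cv2.findContours(m.astype(np.uint8),cv2.RETR_EXTERNAL,cv2.CHAIN_APPROX_NONE)[0]
        c=max(c,key=cv2.contourArea)[:,0]
        W=back(f,c,z)[:,:2].astype(np.float32)*1000
        print(n,t,cv2.minAreaRect(W))
    save(f,"b_"+n,(110,260,250,380) if n=="scene" else (290,130,400,215),5)
E
```

```text
scene jug 1339 [159.5 302.5]
scene jug_handle 1363 [159.4 302.5]
scene rack 3271 [187.5 329.1]
scene mat 1341 [159.4 302.5]
scene tray 4270 [295.7 151.6]
scene marker 205 [216.8 187.1]
scene tweezers 256 [186.9 215.8]
scene mat ((482.1252746582031, -280.1312255859375), (81.42326354980469, 150.99647521972656), 66.57655334472656)
scene tray ((502.47265625, 249.05970764160156), (191.2571258544922, 227.49244689941406), 89.23922729492188)
side jug 873 [354.8 170.8]
side jug_handle 948 [354.5 170.6]
side rack None
side mat 1917 [303.7 233.5]
side tray 5833 [238.6 297.7]
side marker 219 [326.2 276.1]
side tweezers 199 [351.3 253.3]
side mat ((519.3831787109375, -32.138275146484375), (154.41456604003906, 155.02296447753906), 83.77350616455078)
side tray ((479.7868347167969, 282.7032165527344), (178.65834045410156, 230.6562957763672), 88.78700256347656)
```

View pics/b_scene.png

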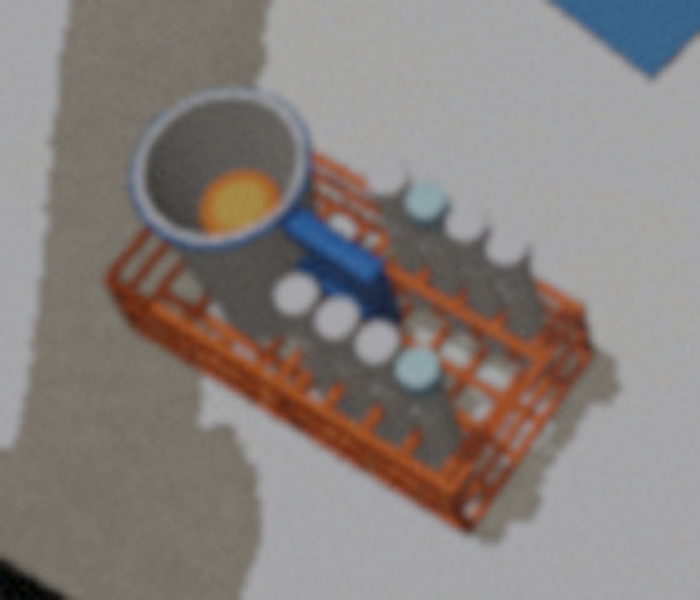

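View pics/b_side.png

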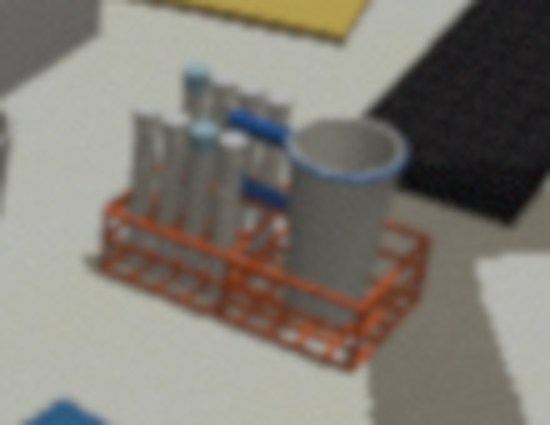

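```bash
python3 - <<'E'
from h import *
import pickle
fs,Ms=pickle.load(open("scene.pkl","rb"));fd,Md=pickle.load(open("side.pkl","rb"))
S=lambda *p:[(110+x/5,260+y/5) for x,y in p]
D=lambda *p:[(290+x/5,130+y/5) for x,y in p]
print("rim",back(fs,S((221,168)),.126),back(fd,D((347,149)),.126))
print("handle end",back(fs,S((378,270)),.12),back(fd,D((231,118)),.12))
print("rack top S",back(fs,S((110,278),(455,490),(585,312)),.051).round(4).tolist())
print("rack bottom S",back(fs,S((130,318),(470,530)),.002).round(4).tolist())
print("rack top D",back(fd,D((108,207),(365,303),(430,236)),.051).round(4).tolist())
# mat contour via HSV blue
for n,f in (("scene",fs),("side",fd)):
    im=cv2.cvtColor(f["image"],cv2.COLOR_BGR2HSV)
    b=cv2.inRange(im,(98,140,60),(115,255,255))
    cs=cv2.findContours(b,cv2.RETR_EXTERNAL,cv2.CHAIN_APPROX_NONE)[0]
    for c in cs:
        if cv2.contourArea(c)<800: continue
        W=back(f,c[:,0],.004)[:,:2].astype(np.float32)*1000
        print(n,cv2.contourArea(c),cv2.minAreaRect(W))
save(fs,"c_tray",(240,110,350,195),6);save(fd,"c_tray2",(180,250,300,345),6)
E
```

```text
rim [[ 0.51481958 -0.29829985  0.126     ]] [[ 0.50579586 -0.29157703  0.126     ]]
handle end [[ 0.59475267 -0.2953275   0.12      ]] [[ 0.58444011 -0.28572822  0.12      ]]
rack top S [[0.472, -0.3439, 0.051], [0.6539, -0.3334, 0.051], [0.6504, -0.2423, 0.051]]
rack bottom S [[0.4672, -0.3429, 0.002], [0.6533, -0.3328, 0.002]]
rack top D [[0.6429, -0.2427, 0.051], [0.4617, -0.2563, 0.051], [0.4661, -0.3452, 0.051]]
scene 2693.0 ((519.8925170898438, -35.73003387451172), (142.05987548828125, 142.11703491210938), 84.02696990966797)
scene 1133.5 ((748.9918212890625, 281.0429992675781), (86.44795227050781, 122.18087005615234), 87.60246276855469)
side 1402.0 ((790.205078125, 222.16796875), (112.65169525146484, 172.3736572265625), 86.90438079833984)
side 1576.5 ((517.204833984375, -32.16919708251953), (141.46774291992188, 141.62660217285156), 84.14030456542969)
```

View pics/c_tray.png

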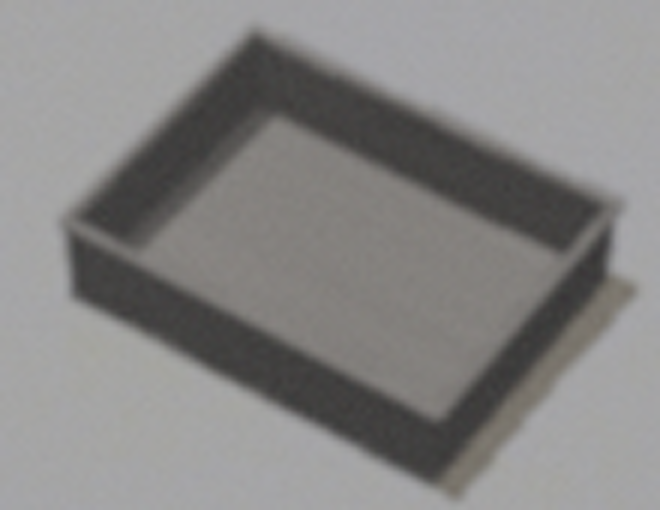

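View pics/c_tray2.png

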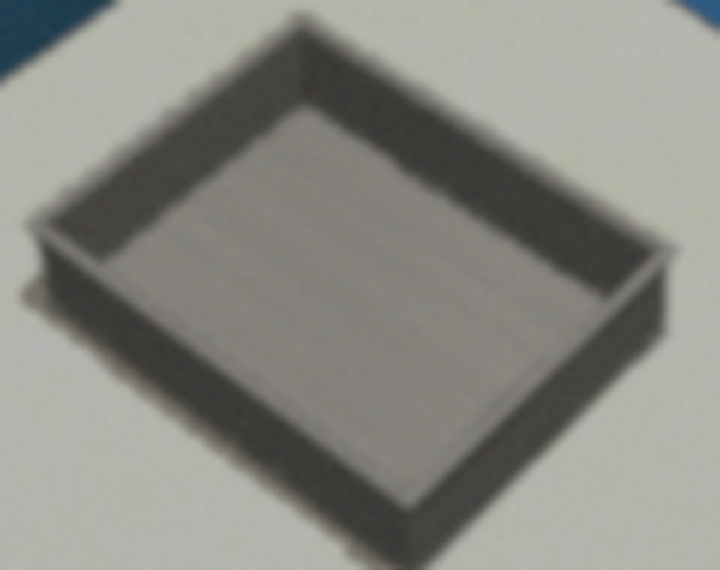

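```bash
cat >> h.py <<'E'
def tool(d,z):
    """tool_rot with y along d, z (jaw) along z"""
    d=np.array(d,float);d/=np.linalg.norm(d);z=np.array(z,float);z-=d*(z@d);z/=np.linalg.norm(z)
    return np.c_[np.cross(d,z),d,z]
def eul(M): return Ro.from_matrix(M).as_euler('xyz',degrees=True)
def down(a): # jaw axis at heading a deg
    a=np.radians(a); return tool([0,0,-1],[np.cos(a),np.sin(a),0])
def ik(p,M): 
    try: r=env.inverse_kinematics(list(p),list(eul(M)))
    except env.Unreachable: r=None
    return None if r is None else np.round(r,1)
E
python3 - <<'E'
from h import *
import pickle
fs,Ms=pickle.load(open("scene.pkl","rb"));fd,Md=pickle.load(open("side.pkl","rb"))
S=lambda *p:[(240+x/6,110+y/6) for x,y in p]
D=lambda *p:[(180+x/6,250+y/6) for x,y in p]
print(back(fs,S((255,28),(620,207),(67,222)),.053).round(3).tolist())
print(back(fs,S((75,295),(440,480)),.0).round(3).tolist())
print(back(fd,D((303,17),(35,228),(672,250)),.053).round(3).tolist())
print(back(fd,D((405,500)),.004).round(3).tolist(),back(fs,S((278,115),(440,418),(560,255)),.004).round(3).tolist())
print("pick +y",ik([.511,-.296,.08],down(93.5)),"-y",ik([.511,-.296,.08],down(-86.5)))
mc=[.52,-.034]
for hd in (120,135,150,165,180,195,210,225,240):
    print(hd,ik([*mc,.08],down(hd+90)),ik([*mc,.08],down(hd-90)))
    for pitch in (0,15,30,45):
        h=np.radians(hd+180);p=np.radians(pitch)
        hx=np.array([-np.cos(h),-np.sin(h),0])
        d=np.array([np.cos(h)*np.cos(p),np.sin(h)*np.cos(p),-np.sin(p)])
        g=np.array([*mc,.004+.09])+.076*hx; tcp=g+.019*d
        for s in (1,-1):
            zz=s*np.array([-np.sin(h),np.cos(h),0])
            print("   ",pitch,s,ik(tcp,tool(d,zz)))
E
```

```text
[[0.398, 0.343, 0.053], [0.598, 0.338, 0.053], [0.397, 0.194, 0.053]]
[[0.395, 0.197, 0.0], [0.593, 0.198, 0.0]]
[[0.586, 0.195, 0.053], [0.586, 0.346, 0.053], [0.387, 0.198, 0.053]]
[[0.416, 0.323, 0.004]] [[0.411, 0.342, 0.004], [0.576, 0.225, 0.004], [0.57, 0.339, 0.004]]
pick +y [-14.4  26.6 -14.9  -0.  -48.5 -72.1] -y [-14.4  26.6 -14.9   0.  -48.5 107.9]
120 [ 14.1  20.9 -24.8   0.  -44.3  15.9] [  14.1   20.9  -24.8    0.   -44.3 -164.1]
    0 1 [ 44.8  47.4 -60.   75.9 -85.6  73.2]
    0 -1 [  44.8   47.4  -60.    75.9  -85.6 -106.8]
    15 1 [ 41.9  37.5 -61.   80.5 -73.4  81.3]
    15 -1 [ 41.9  37.5 -61.   80.5 -73.4 -98.7]
    30 1 [ 37.7  28.5 -60.6  81.8 -60.1  91. ]
    30 -1 [ 37.7  28.5 -60.6  81.8 -60.1 -89. ]
    45 1 [ 33.4  21.5 -58.7  77.1 -46.4 103.6]
    45 -1 [ 33.4  21.5 -58.7  77.1 -46.4 -76.4]
135 [ 14.1  20.9 -24.8   0.  -44.3  30.9] [  14.1   20.9  -24.8   -0.   -44.3 -149.1]
    0 1 None
    0 -1 None
    15 1 None
    15 -1 None
    30 1 None
    30 -1 None
    45 1 None
    45 -1 None
150 [ 14.1  20.9 -24.8   0.  -44.3  45.9] [  14.1   20.9  -24.8   -
[... 2139 characters left out ...]
  19.4 -24.9 -63.  -48.3  25.5]
    45 -1 [ -25.1   19.4  -24.9  -63.   -48.3 -154.5]
240 [ 14.1  20.9 -24.8   0.  -44.3 135.9] [ 14.1  20.9 -24.8   0.  -44.3 -44.1]
    0 1 [-42.3  47.9 -13.3 -79.2 -95.9  61.8]
    0 -1 [ -42.3   47.9  -13.3  -79.2  -95.9 -118.2]
    15 1 [-39.4  39.  -14.8 -73.6 -83.4  54.1]
    15 -1 [ -39.4   39.   -14.8  -73.6  -83.4 -125.9]
    30 1 [-33.6  30.9 -15.9 -66.1 -70.9  43.7]
    30 -1 [ -33.6   30.9  -15.9  -66.1  -70.9 -136.3]
    45 1 [-24.8  24.3 -17.2 -55.4 -58.9  29.5]
    45 -1 [ -24.8   24.3  -17.2  -55.4  -58.9 -150.5]<stdin>:21: UserWarning: Gimbal lock detected. Setting third angle to zero since it is not possible to uniquely determine all angles.
```

```bash
cat >> h.py <<'E'
LO=np.array([-179.83,-69.29,-61.27,-181.25,-171.15,-177.46]);HI=np.array([179.83,118.12,80.66,117.63,-9.14,177.46])
def Rz(a): return Ro.from_euler('z',a,degrees=True).as_matrix()
def Rx(a): return Ro.from_euler('x',a,degrees=True).as_matrix()
def Tg(pitch,s): # tool rot in jug frame, handle grasp
    p=np.radians(pitch); return tool([-np.cos(p),0,-np.sin(p)],[0,s,0])
def jugtool(org,Rj,G,gz): # TCP pose; grasp at (76,0,gz) in jug
    d=G[:,1]; tcp=np.array([.076,0,gz])+.019*d
    return np.array(org)+Rj@tcp, Rj@G
E
python3 - <<'E' 2>/dev/null
from h import *
gz=.088
for psi in (210,225,240,255):
  for pitch in (15,30,45):
    for s in (1,-1):
      G=Tg(pitch,s)
      J0=[ik(*jugtool([.53,-.025,.004+dz],Rz(psi),G,gz)) for dz in (0,.08,.16)]
      if any(j is None for j in J0): continue
      for sg in (1,-1):
       for pp in (psi-40,psi-20,psi,psi+20,psi+40):
        m=[];ok=True;J=[]
        for ph in (0,30,60,90,110,130):
          Rj=Rz(pp)@Rx(sg*ph)
          mz=.13+.13*max(0,np.cos(np.radians(ph)))
          hdir=(Rz(pp)@Rx(sg*90))[:,2]
          mouth=np.array([.492,.268,mz])-.04*hdir
          o=mouth-Rj@np.array([0,0,.12])
          j=ik(*jugtool(o,Rj,G,gz))
          if j is None: ok=False;break
          J.append(j)
        if ok:
          A=np.array(J0+J); print(psi,pitch,s,sg,pp,"margin",np.minimum(A-LO,HI-A).min().round(0),"maxstep",np.abs(np.diff(A[3:],axis=0)).max(0),hdir.round(2))
E
```

```text
210 15 1 1 230 margin 14.0 maxstep [ 4.7 20.4  6.7 11.1 19.9 50.9] [-0.77  0.64  0.  ]
210 15 1 1 250 margin 24.0 maxstep [ 3.6 13.2  4.2  9.3 10.6 44.5] [-0.94  0.34  0.  ]
210 15 1 -1 210 margin 2.0 maxstep [  2.8  26.4   3.2   7.4  23.9 342.8] [ 0.5  -0.87  0.  ]
210 15 1 -1 250 margin 2.0 maxstep [  0.9  13.1   1.4   2.6   7.2 340.8] [ 0.94 -0.34  0.  ]
210 15 -1 1 230 margin 2.0 maxstep [  4.7  20.4   6.7  11.1  19.9 311.6] [-0.77  0.64  0.  ]
210 15 -1 1 250 margin 1.0 maxstep [  3.6  13.2   4.2   9.3  10.6 339. ] [-0.94  0.34  0.  ]
210 15 -1 -1 210 margin 2.0 maxstep [ 2.8 26.4  3.2  7.4 23.9 29.9] [ 0.5  -0.87  0.  ]
210 15 -1 -1 230 margin 18.0 maxstep [ 2.4 18.7  1.3  3.2 12.8 26.4] [ 0.77 -0.64  0.  ]
210 15 -1 -1 250 margin 24.0 maxstep [ 0.9 13.1  1.4  2.6  7.2 26.7] [ 0.94 -0.34  0.  ]
210 30 1 1 230 margin 3.0 maxstep [14.1 35.7 18.1 34.3 47.  76.4] [-0.77  0.64  0.  ]
210 30 1 1 250 margin 10.0 maxstep [10.2 22.6 10.5 25.7 27.5 61.3] [-0.94  0.34  0.  ]
210 30 1 -1 230 margin 2.0 maxstep [  9.8  20.6   1.8   5.4  22.2 344.2] [ 0.77 -0.64  0.  ]
210 30 -1 1 230 margin
[... 8483 characters left out ...]
35 margin 13.0 maxstep [22.2 19.9 10.4 23.7 34.1 13.8] [ 0.82 -0.57  0.  ]
255 45 1 -1 275 margin 4.0 maxstep [  2.3  14.2   8.2   9.6  20.2 340.3] [1.   0.09 0.  ]
255 45 -1 1 255 margin 0.0 maxstep [ 20.9  30.6  13.8  53.3  47.  299.7] [-0.97  0.26  0.  ]
255 45 -1 1 275 margin 1.0 maxstep [ 12.4  20.9  10.4  33.7  28.3 339.9] [-1.   -0.09  0.  ]
255 45 -1 -1 235 margin 13.0 maxstep [22.2 19.9 10.4 23.7 34.1 13.8] [ 0.82 -0.57  0.  ]
255 45 -1 -1 255 margin 40.0 maxstep [ 6.8 16.4  7.8  7.6 24.  12.8] [ 0.97 -0.26  0.  ]
255 45 -1 -1 275 margin 37.0 maxstep [ 2.3 14.2  8.2  9.6 20.2 19.7] [1.   0.09 0.  ]
255 45 -1 -1 295 margin 25.0 maxstep [ 3.3 12.7  7.9 13.3 18.1 23.8] [0.91 0.42 0.  ]
```

```bash
cat >> h.py <<'E'
def fproj(f,P):
    P=np.atleast_2d(P); c=(P-f["position"])@RR(f["orientation"])
    v=np.c_[c[:,0],-c[:,1],-c[:,2]]; th=np.arctan2(np.hypot(v[:,0],v[:,1]),v[:,2]); a=np.arctan2(v[:,1],v[:,0])
    return np.c_[f["cx"]+f["fx"]*th*np.cos(a), f["cy"]+f["fy"]*th*np.sin(a)]
def go(p,M): 
    env.goto(list(map(float,p)),list(map(float,eul(M))))
def st(): 
    s=env.read_state(); print("t",round(s["clock"],2),"p",s["position"].round(4),"rot",s["tool_rot"].round(1),"j",s["joint_positions"].round(1),"F",s["force"].round(1),"T",s["wrist_torque"].round(2),"op",round(s["opening"],3)); return s
E
python3 - <<'E' 2>/dev/null
from h import *
import pickle
env.gripper_to(1.0)
go([.511,-.296,.20],down(-86.5)); s=st()
f=env.grab_frame("wrist"); pickle.dump(f,open("w1.pkl","wb"))
im=f["image"].copy()
a=np.linspace(0,2*np.pi,60)
for p in fproj(f,np.c_[.511+.035*np.cos(a),-.296+.035*np.sin(a),0*a+.126]): cv2.circle(im,tuple(map(int,p)),1,(0,255,0),-1)
cv2.imwrite("pics/d_w.png",im)
for n in ("scene","side"):
    g=env.grab_frame(n); print([(x["xyz"].round(3) if hasattr(x["xyz"],'round') else x["xyz"],x["score"]) for x in env.search_frame(g,"jug_mouth")[:1]])
print([(x["xyz"],x["score"]) for x in env.search_frame(f,"jug")[:1]])
E
```

```text
t 4.22 p [ 0.5108 -0.2963  0.2   ] rot [ -90.     0.  -176.6] j [-14.4  19.7  -6.5   0.  -63.8 107.9] F [-0.2  0.4 -0.2] T [-0.16  0.11  0.03] op 1.0
[([0.5202, -0.2984, 0.1008], 0.95)]
[([0.5113, -0.2798, 0.0943], 0.77)]
[([0.5022, -0.2993, 0.1193], 0.73)]
```

View pics/d_w.png

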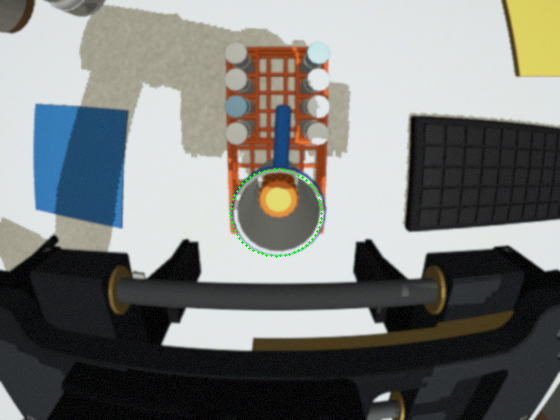

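```bash
python3 - <<'E' 2>/dev/null
from h import *
import pickle
f=pickle.load(open("w1.pkl","rb"))
for yaw in (-3,0,3.5):
    y=np.radians(yaw); print(yaw,fproj(f,[[.511+r*np.cos(y),-.296+r*np.sin(y),.12] for r in (.035,.082)]).round(1).tolist())
print(fproj(f,[[.511+.13*np.cos(.061)-s*np.sin(.061),-.296+.13*np.sin(.061)+s*np.cos(.061),.124] for s in (.03,-.03)]).round(1).tolist())
save(f,"d_w2",(210,30,350,270),3)
env_=None
E
```

```text
-3 [[281.5, 168.6], [288.8, 106.6]]
0 [[279.1, 168.4], [283.0, 106.0]]
3.5 [[276.3, 168.4], [276.2, 105.8]]
[[234.4, 42.0], [317.8, 41.9]]
```

View pics/d_w2.png

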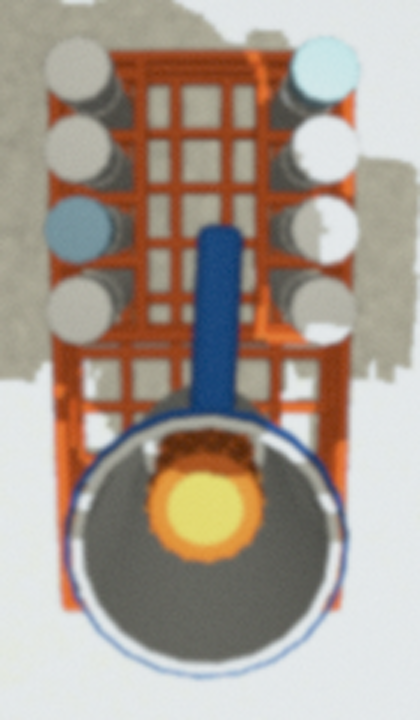

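```bash
python3 - <<'E' 2>/dev/null
from h import *
print(env.move_straight([.511,-.2955,.085],rate=.12,force_limit=8)); st()
env.gripper_to(0.0,grasp_force=30); st()
env.move_straight([.511,-.2955,.11],rate=.08); s=st()
env.move_straight([.511,-.2955,.25],rate=.15); s=st()
f=env.grab_frame("wrist"); save(f,"e_w",None,1)
f=env.grab_frame("side"); save(f,"e_s",(270,60,420,220),4)
E
```

```text
False
t 5.62 p [ 0.5116 -0.2957  0.0858] rot [-9.000e+01  1.000e-01 -1.765e+02] j [-14.3  26.1 -14.6   0.  -49.1 107.8] F [-0.  -0.1  0.6] T [-0.16  0.15 -0.01] op 0.998
t 6.12 p [ 0.5114 -0.2958  0.0855] rot [-9.000e+01  1.000e-01 -1.765e+02] j [-14.3  26.2 -14.7   0.  -49.1 107.8] F [-0.5 -0.9  2.2] T [-0.31  0.11  0.  ] op 0.777
t 6.59 p [ 0.5107 -0.2952  0.1099] rot [ -90.    -0.  -176.5] j [-14.3  24.5 -13.2  -0.  -52.3 107.8] F [-0.  -0.1 -2.2] T [-0.1   0.13  0.03] op 0.778
t 7.67 p [ 0.5103 -0.2951  0.2486] rot [-9.010e+01 -1.000e-01 -1.765e+02] j [-14.3  17.7  -2.2  -0.  -70.3 107.8] F [ 0.8 -0.1 -3.1] T [-0.13  0.11 -0.03] op 0.776
```

View pics/e_w.png

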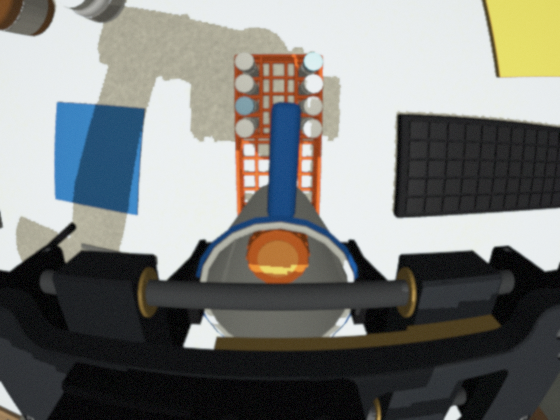

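View pics/e_s.png

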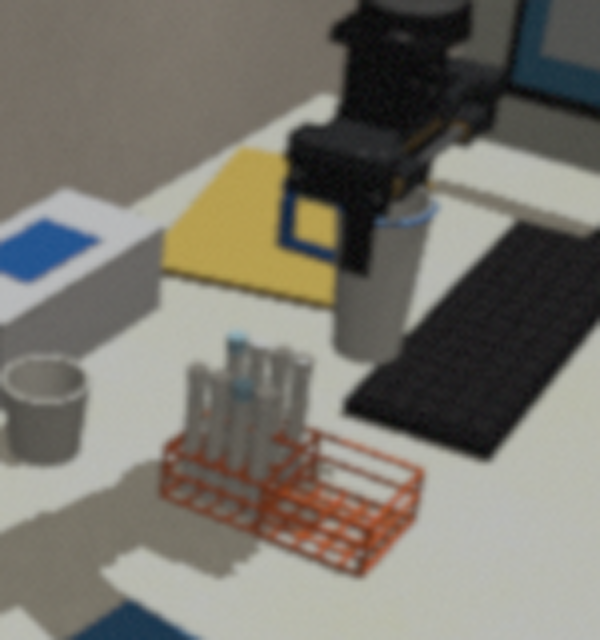

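```bash
python3 - <<'E' 2>/dev/null
from h import *
go([.53,-.022,.25],down(225-86.5)); st()
env.move_straight([.53,-.022,.12],rate=.15); st()
r=env.move_straight([.53,-.022,.078],rate=.04,force_limit=3); print(r); st()
f=env.grab_frame("side"); save(f,"f_s",(230,150,380,270),5)
E
```

```text
t 10.21 p [ 0.53   -0.0221  0.25  ] rot [-90.    0.   48.5] j [ 15.1  11.7 -10.2   0.  -68.1 -56.6] F [ 0.1 -0.1 -2.1] T [ 0.    0.04 -0.  ] op 0.776
t 11.22 p [ 0.5309 -0.0219  0.1209] rot [-90.1  -0.1  48.5] j [ 15.2  18.7 -20.9   0.  -50.3 -56.7] F [ 0.   0.4 -2.1] T [ 0.   -0.04  0.01] op 0.778
True
t 12.07 p [ 0.5297 -0.0219  0.0835] rot [-90.    0.1  48.5] j [ 15.2  21.4 -23.3  -0.  -45.4 -56.7] F [-1.1  0.6  4.1] T [ 0.17  0.18 -0.03] op 0.773
```

View pics/f_s.png

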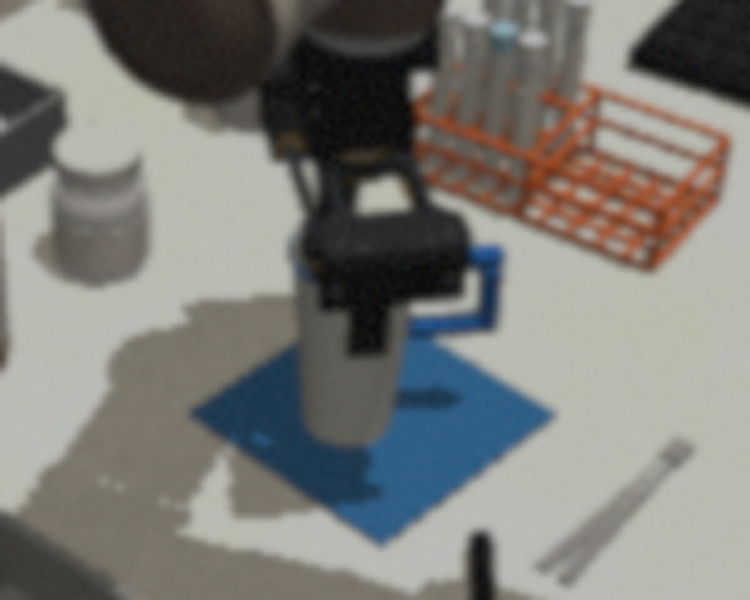

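```bash
python3 - <<'E' 2>/dev/null
from h import *
import pickle
env.gripper_to(1.0); env.dwell(.4); st()
env.move_straight([.5297,-.0219,.20],rate=.15)
st()
w=env.grab_frame("wrist")
pickle.dump(w,open("w2.pkl","wb"))
im=w["image"].copy()
a=np.linspace(0,2*np.pi,60)
for p in fproj(w,np.c_[.5297+.035*np.cos(a),-.0219+.035*np.sin(a),0*a+.124]): cv2.circle(im,tuple(map(int,p)),1,(0,255,0),-1)
for y in (220,225,230):
    yy=np.radians(y)
    for p in fproj(w,[[.5297+.082*np.cos(yy),-.0219+.082*np.sin(yy),.118]]): cv2.circle(im,tuple(map(int,p)),1,(0,0,255),-1); print(y,p)
cv2.imwrite("pics/g_w.png",cv2.resize(im[20:320,130:430],None,fx=2,fy=2))
E
```

```text
t 13.18 p [ 0.5284 -0.0222  0.0825] rot [-89.8   0.2  48.5] j [ 15.2  21.4 -23.4  -0.1 -45.4 -56.7] F [-0.2 -0.3 -0.3] T [-0.02 -0.02 -0.02] op 1.0
t 14.12 p [ 0.5289 -0.0219  0.199 ] rot [-89.8   0.3  48.4] j [ 15.2  14.  -14.7  -0.1 -61.6 -56.7] F [-0.1 -0.3 -1.1] T [0.06 0.01 0.05] op 0.999
220 [291.9217724  108.22832884]
225 [282.27547644 107.18217421]
230 [272.56169637 107.02484727]
```

View pics/g_w.png

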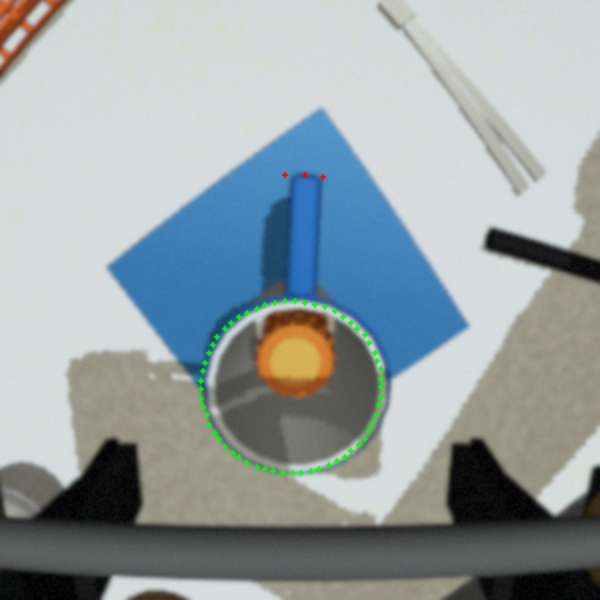

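```bash
cat >> h.py <<'E'
JO=np.array([.53,-.022,.004]); PSI=225.; GZ=.086; G=Tg(15,1)
E
python3 - <<'E' 2>/dev/null
from h import *
p,M=jugtool(JO,Rz(PSI),G,GZ); d=M[:,1]
pre=p-.09*d; hi=pre+[0,0,.2]
print(p,pre,ik(hi,M),ik(pre,M),ik(p,M))
env.move_straight([.529,-.022,.30],rate=.25)
env.gripper_to(.5)
go(hi,M); st()
f=env.grab_frame("scene"); save(f,"h_sc",None,1)
f=env.grab_frame("side"); save(f,"h_sd",None,1)
E
```

```text
[ 0.48923713 -0.06276287  0.08508244] [ 0.42776598 -0.12423402  0.10837615] [ -50.5    9.4  -17.9  -74.2  -87.9 -152.2] [ -51.5   33.9  -25.4  -76.7  -80.4 -121. ] [ -42.3   36.9  -25.9  -85.4  -75.5 -118.1]
t 17.18 p [ 0.4279 -0.124   0.3084] rot [ -89.8   75.  -134.7] j [ -50.4    9.4  -17.9  -74.1  -87.9 -152.2] F [-0.2  0.5  0. ] T [-1.58  1.46 -0.03] op 0.497
```

View pics/h_sc.png

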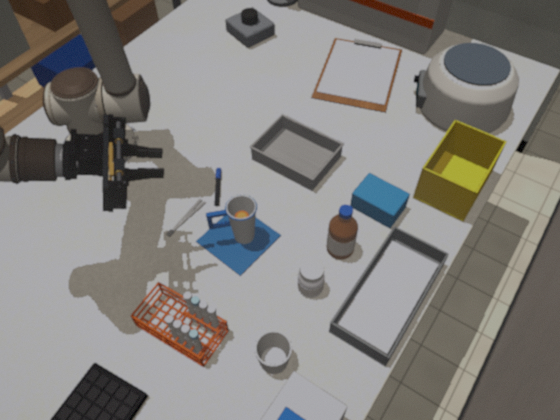

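View pics/h_sd.png

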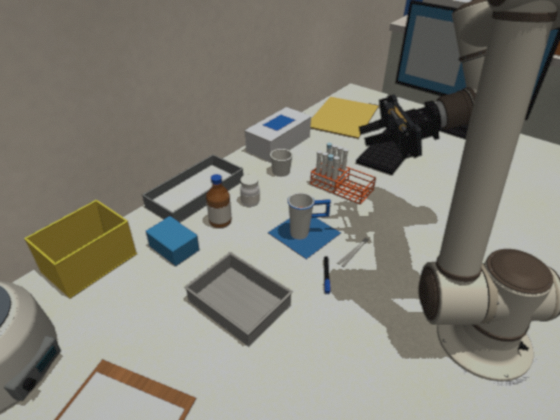

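```bash
python3 - <<'E' 2>/dev/null
from h import *
p,M=jugtool(JO,Rz(PSI),G,GZ); d=M[:,1]
pre=p-.09*d
print(env.move_straight(pre,rate=.25)); st()
f=env.grab_frame("wrist"); save(f,"i_w",None,1)
f=env.grab_frame("side"); save(f,"i_sd",(240,110,400,290),3)
E
```

```text
False
t 18.23 p [ 0.4281 -0.1243  0.109 ] rot [ -89.7   75.  -134.6] j [ -51.5   33.8  -25.3  -76.7  -80.4 -121.1] F [0.4 1.4 0.2] T [-1.5   1.46  0.01] op 0.493
```

View pics/i_w.png

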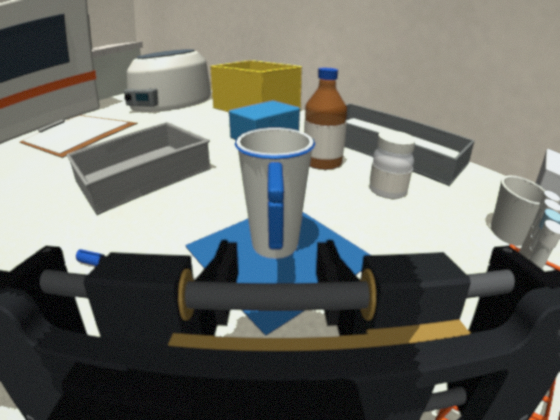

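View pics/i_sd.png

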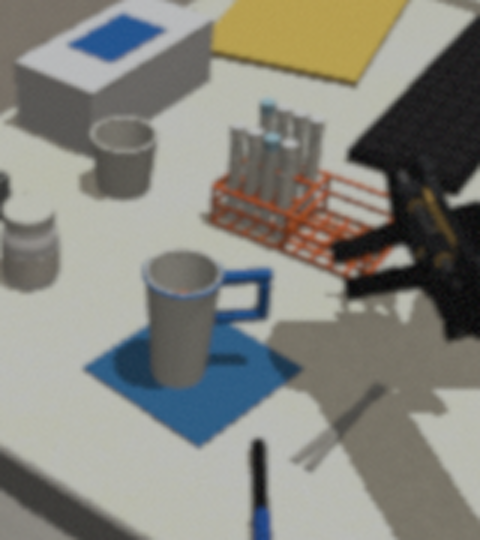

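```bash
python3 - <<'E' 2>/dev/null
from h import *
p,M=jugtool(JO,Rz(PSI),G,GZ)
print(env.move_straight(p,rate=.12,force_limit=6)); st()
env.gripper_to(0.0,grasp_force=60); st()
f=env.grab_frame("side"); save(f,"j_sd",(240,140,400,290),4)
E
```

```text
False
t 19.23 p [ 0.489  -0.0629  0.0852] rot [ -89.9   75.  -134.9] j [ -42.3   36.9  -25.9  -85.4  -75.5 -118.1] F [-0.2 -0.4  0. ] T [-1.53  1.46  0.01] op 0.498
t 19.88 p [ 0.4891 -0.0627  0.0851] rot [ -90.   75. -135.] j [ -42.3   36.9  -25.9  -85.4  -75.5 -118.1] F [-0.9 -0.7  0.4] T [-1.48  1.43  0.16] op 0.13
```

View pics/j_sd.png

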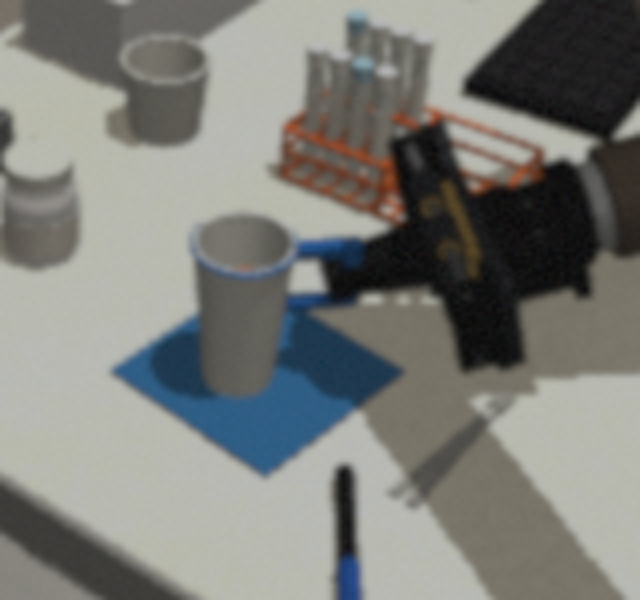

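```bash
cat >> h.py <<'E'
TR=np.array([.492,.268])
def pour(ph,zm=.18,off=.04,pp=265,sg=1):
    Rj=Rz(pp)@Rx(sg*ph); hdir=(Rz(pp)@Rx(sg*90))[:,2]
    mouth=np.array([*TR,zm+.13*max(0,np.cos(np.radians(ph)))])-off*hdir
    return jugtool(mouth-Rj@np.array([0,0,.12]),Rj,G,GZ)
E
python3 - <<'E' 2>/dev/null
from h import *
p,M=jugtool(JO+[0,0,.22],Rz(PSI),G,GZ)
for ph in (0,30,60,90,110,120,130,140): 
    q,N=pour(ph); print(ph,ik(q,N),q.round(3),N[:,1].round(2))
p1,_=jugtool(JO+[0,0,.03],Rz(PSI),G,GZ)
env.move_straight(p1,rate=.08);st()
f=env.grab_frame("side"); save(f,"k_sd",(240,120,400,270),4)
E
```

```text
0 [  -5.7   21.6   -6.4  -76.4  -83.6 -152.6] [0.527 0.207 0.271] [ 0.08  0.96 -0.26]
30 [  -7.4   22.1   -9.7  -81.6  -78.8 -118.8] [0.546 0.205 0.259] [ 0.21  0.95 -0.22]
60 [-10.1  27.4 -13.5 -89.5 -79.2 -78.8] [0.56  0.204 0.226] [ 0.31  0.94 -0.13]
90 [-12.4  37.  -15.8 -96.  -85.4 -37. ] [0.566 0.204 0.18 ] [ 0.34  0.94 -0.  ]
110 [-13.   38.7 -15.7 -97.9 -90.6 -16. ] [0.563 0.204 0.193] [0.33 0.94 0.09]
120 [-13.1  39.6 -15.3 -98.3 -93.2  -5.9] [0.56  0.204 0.199] [0.31 0.94 0.13]
130 [-13.1  40.4 -14.8 -98.4 -95.8   4.1] [0.557 0.204 0.205] [0.28 0.94 0.17]
140 [-12.9  41.2 -14.1 -98.1 -98.3  13.9] [0.552 0.205 0.21 ] [0.25 0.95 0.2 ]
t 20.46 p [ 0.4892 -0.0628  0.1148] rot [ -89.9   74.9 -134.9] j [ -41.9   32.5  -25.8  -84.5  -75.6 -122.8] F [-0.4  0.4 -2.3] T [-2.1   2.1  -0.03] op 0.128
```

View pics/k_sd.png

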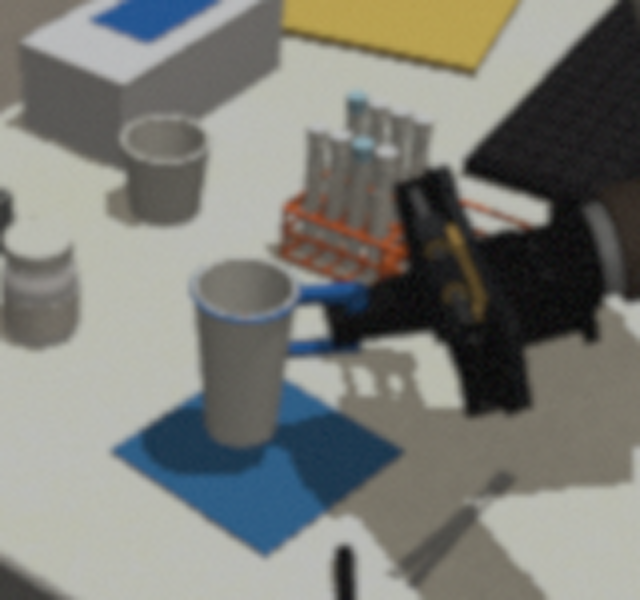

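```bash
python3 - <<'E' 2>/dev/null
from h import *
p,M=jugtool(JO+[0,0,.20],Rz(PSI),G,GZ)
env.move_straight(p,rate=.2)
go(*pour(0)); st()
go(*pour(45)); st()
go(*pour(80)); st()
f=env.grab_frame("scene"); save(f,"l_sc",None,1)
f=env.grab_frame("side"); save(f,"l_sd",None,1)
E
```

```text
t 22.56 p [0.5267 0.2063 0.2703] rot [-90.3  75.  -95.4] j [  -5.8   21.6   -6.5  -76.3  -83.6 -152.6] F [ 0.7  0.1 -1.8] T [-2.92  0.24 -0.01] op 0.131
t 23.45 p [0.5545 0.2036 0.2448] rot [-14.5  43.1 -25.9] j [ -8.8  24.1 -11.6 -85.4 -78.2 -99.4] F [ 0.3  0.8 -1.3] T [-2.81  0.78  0.03] op 0.126
t 24.27 p [0.5654 0.2036 0.1962] rot [ -2.6   9.7 -20.2] j [-11.8  33.4 -15.3 -94.3 -82.8 -50.8] F [ 0.9  0.3 -1.6] T [-2.8   0.99 -0.03] op 0.13
```

View pics/l_sc.png

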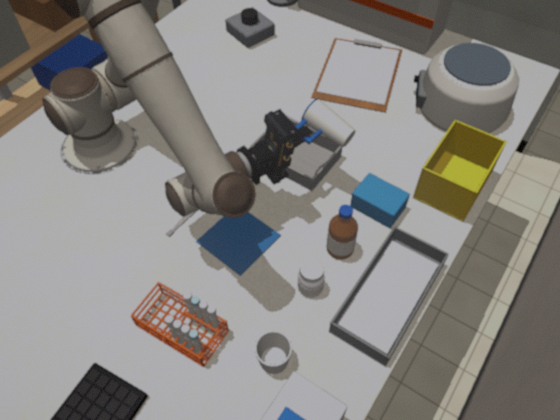

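View pics/l_sd.png

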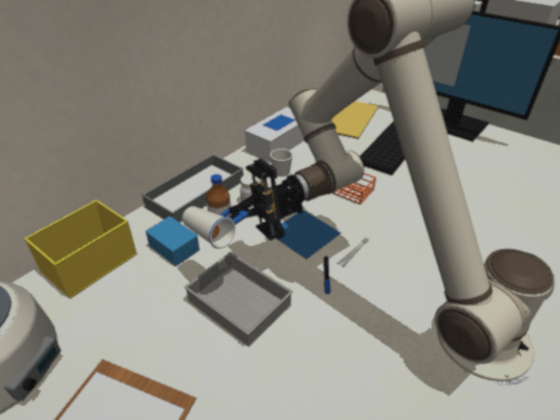

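```bash
python3 - <<'E' 2>/dev/null
from h import *
for ph in (96,104,110,115):
    go(*pour(ph,zm=.15)); env.dwell(.3)
st()
f=env.grab_frame("side"); save(f,"m_sd",(160,170,320,320),4)
E
```

```text
t 26.82 p [0.562  0.204  0.1666] rot [  6.9 -24.1 -21.5] j [-13.   42.8 -15.4 -98.1 -92.4  -7.4] F [-0.8  0.2 -1.8] T [-2.6   0.86  0.09] op 0.129
```

View pics/m_sd.png

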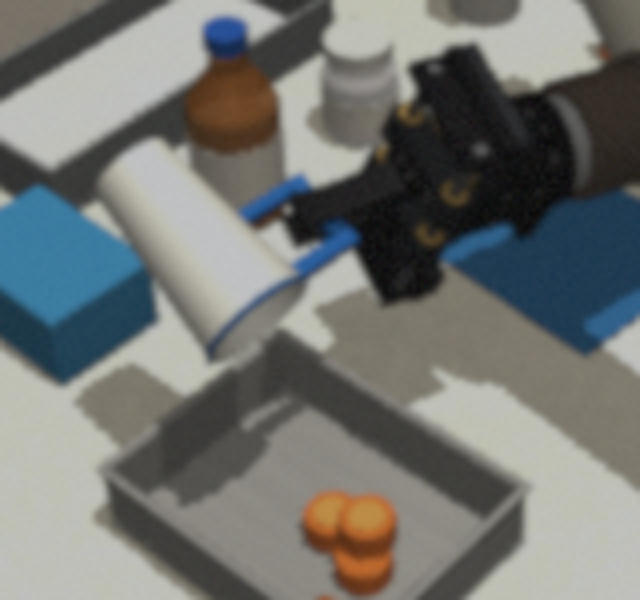

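```bash
python3 - <<'E' 2>/dev/null
from h import *
for ph in (125,133):
    go(*pour(ph,zm=.16)); env.dwell(.4)
st()
f=env.grab_frame("side"); save(f,"n_sd",(160,200,320,350),4)
f=env.grab_frame("scene"); save(f,"n_sc",(230,80,380,220),4)
E
```

```text
t 28.21 p [0.5552 0.2046 0.1866] rot [ 13.6 -41.2 -25.1] j [-12.9  43.1 -14.5 -98.1 -96.9   9.3] F [ 0.3 -0.7 -1.9] T [-2.55  0.77  0.02] op 0.128
```

View pics/n_sd.png

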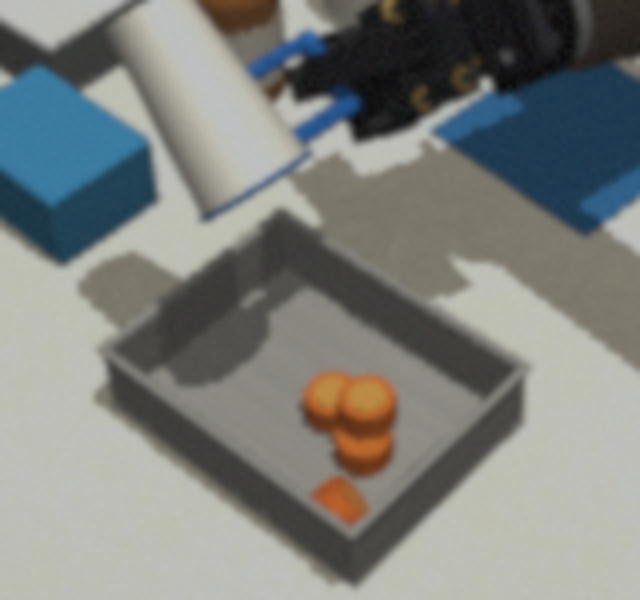

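View pics/n_sc.png

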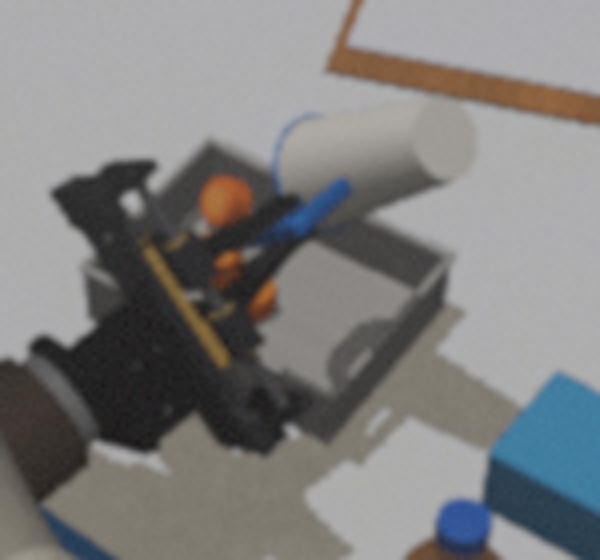

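```bash
python3 - <<'E' 2>/dev/null
from h import *
go(*pour(90));go(*pour(45)); go(*pour(0))
p,M=jugtool(JO+[0,0,.20],Rz(PSI),G,GZ); go(p,M)
p,M=jugtool(JO+[0,0,.03],Rz(PSI),G,GZ); env.move_straight(p,rate=.2); st()
f=env.grab_frame("side"); save(f,"o_sd",(240,120,400,270),4)
f=env.grab_frame("scene"); save(f,"o_sc",(170,150,300,280),4)
f=env.grab_frame("wrist"); save(f,"o_w",None,1)
E
```

```text
t 33.06 p [ 0.4898 -0.0626  0.1156] rot [ -89.7   75.  -134.6] j [ -41.9   32.5  -25.7  -84.5  -75.7 -122.8] F [ 0.1 -0.1 -0.6] T [-1.9   1.81 -0.02] op 0.132
```

View pics/o_sd.png

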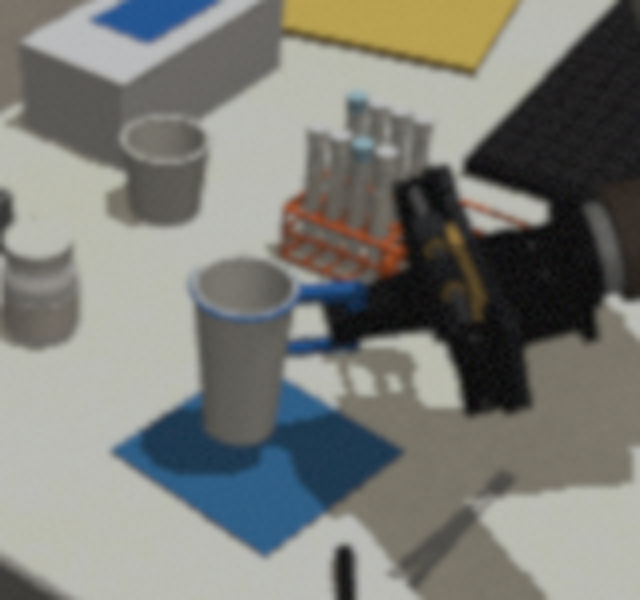

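View pics/o_w.png

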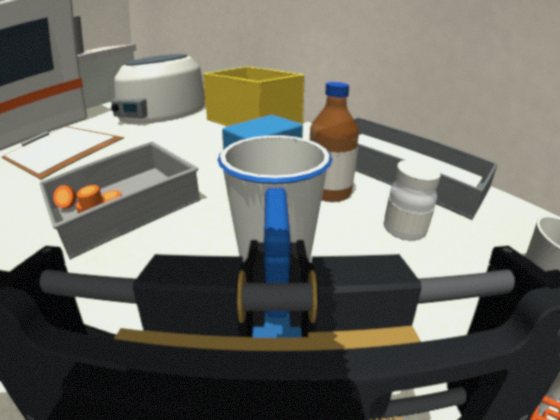

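View pics/o_sc.png

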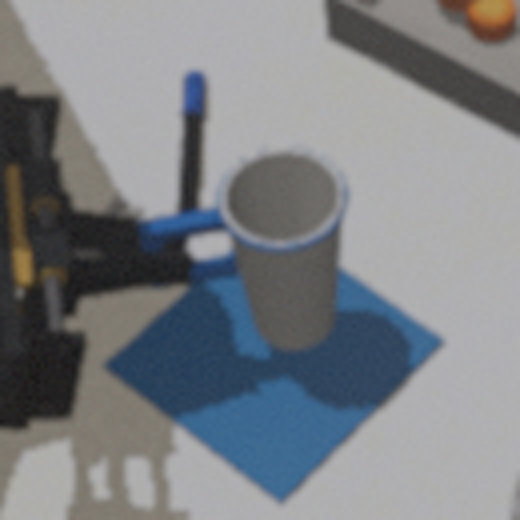

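```bash
python3 - <<'E' 2>/dev/null
from h import *
p,M=jugtool(JO+[0,0,-.006],Rz(PSI),G,GZ); d=M[:,1]
print(env.move_straight(p,rate=.03,force_limit=2.5)); s=st()
env.gripper_to(.5); env.dwell(.3); s=st()
env.move_straight(s["position"]-.10*d,rate=.12)
env.move_straight(s["position"]-.10*d+[0,0,.15],rate=.2); st()
f=env.grab_frame("side"); save(f,"p_sd",(150,130,390,350),3)
g=env.grab_frame("scene"); save(g,"p_sc",(160,80,420,380),2)
w=env.grab_frame("wrist"); save(w,"p_w",None,1)
for t in ["jar","reagent","cup","marker","tweezers","tipbox","jug"]:
    print(t,[[list(np.round(x["xyz"],3)) for x in env.search_frame(h,t)[:1]] for h in (g,f)])
E
```

```text
True
t 34.13 p [ 0.4891 -0.0627  0.085 ] rot [ -90.4   75.1 -135.3] j [ -42.3   37.   -25.9  -85.4  -75.6 -118.1] F [ 0.2 -1.6  2.9] T [-1.04  0.95 -0.16] op 0.131
t 35.27 p [ 0.4888 -0.0627  0.0843] rot [ -90.4   74.9 -135.4] j [ -42.3   37.   -25.9  -85.3  -75.4 -118.2] F [-0.4  0.1  1. ] T [-1.53  1.48 -0.01] op 0.501
t 37.16 p [ 0.4203 -0.1304  0.2593] rot [ -90.9   74.9 -135.8] j [ -51.7   14.5  -20.7  -73.8  -86.8 -144.6] F [ 0.3 -0.1 -0.4] T [-1.51  1.47  0.01] op 0.501
jar [[[np.float64(0.744), np.float64(-0.064), np.float64(0.073)]], [[np.float64(0.726), np.float64(-0.029), np.float64(0.055)]]]
reagent [[[np.float64(0.75), np.float64(0.063), np.float64(0.097)]], [[np.float64(0.726), np.float64(0.093), np.float64(0.083)]]]
cup [[[np.float64(0.763), np.float64(-0.228), np.float64(0.034)]], [[np.float64(0.761), np.float64(-0.227), np.float64(0.048)]]]
marker [[[np.float64(0.378), np.float64(0.061), np.float64(0.016)]], [[np.float64(0.374), np.float64(0.068), np.float64(0.01)]]]
tweezers [[[np.float64(0.37), np.float64(-0.054), np.float64(0.002)]], [[np.float64(0.368), np.float64(-0.038), np.float64(-0.002)]]]
tipbox [[[np.float64(0.767), np.float64(0.218), np.float64(0.062)]], [[np.float64(0.737), np.float64(0.259), np.float64(0.059)]]]
jug [[[np.float64(0.522), np.float64(-0.032), np.float64(0.091)]], [[np.float64(0.513), np.float64(-0.016), np.float64(0.088)]]]
```

View pics/p_sd.png

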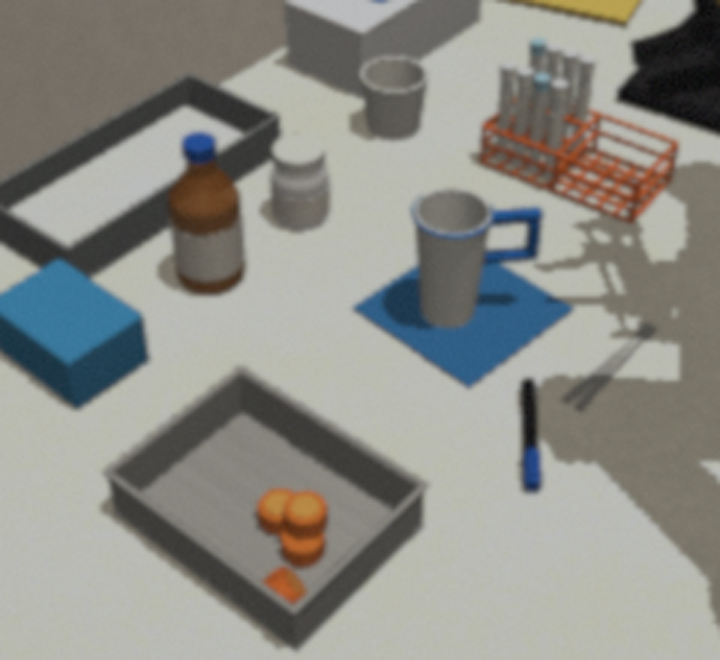

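View pics/p_sc.png

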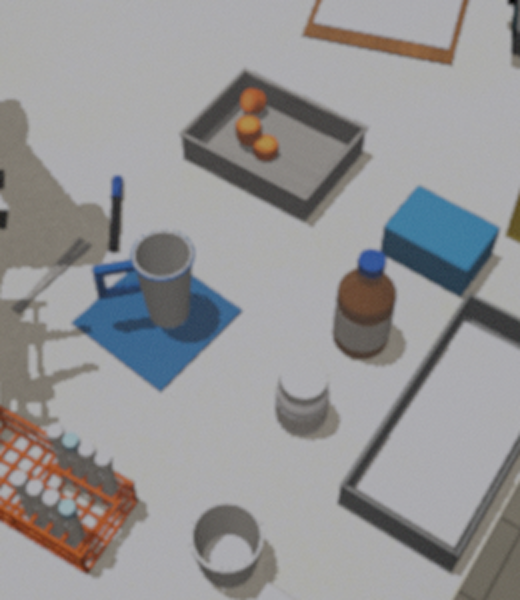

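View pics/p_w.png

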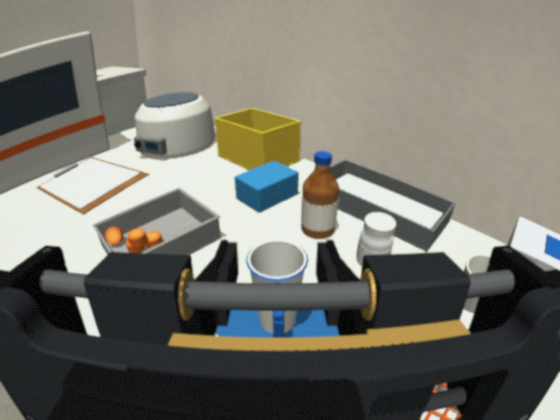

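```bash
python3 - <<'E' 2>/dev/null
from h import *
g=env.grab_frame("scene"); save(g,"q",(245,110,350,190),7)
f=env.grab_frame("side"); save(f,"q2",(180,250,300,345),6)
for h in (g,f):
    print([(list(map(float,np.round(x["xyz"],3))),round(x["score"],2)) for x in env.search_frame(h,"cap0")])
E
```

```text
[([0.487, 0.254, 0.023], 0.71), ([0.458, 0.257, 0.042], 0.69), ([0.423, 0.311, 0.031], 0.67), ([0.379, 0.061, 0.012], 0.24)]
[([0.45, 0.274, 0.043], 0.77), ([0.422, 0.328, 0.034], 0.66), ([0.516, -0.016, 0.088], 0.37)]
```

View pics/q.png

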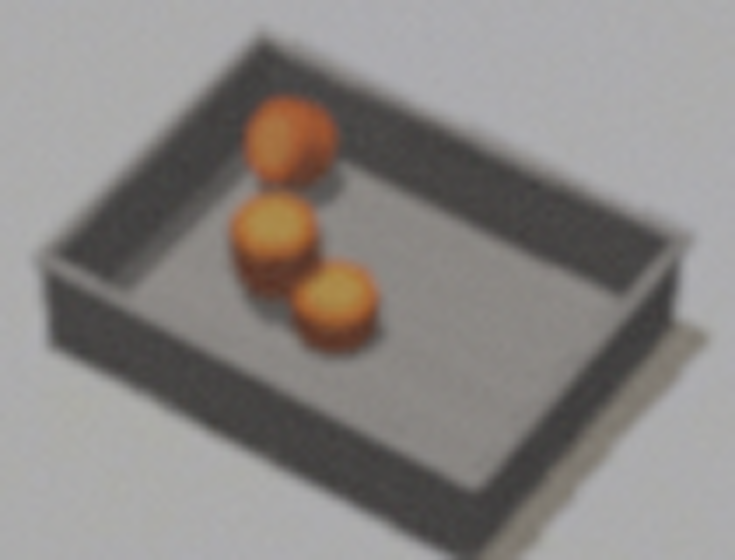

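View pics/q2.png

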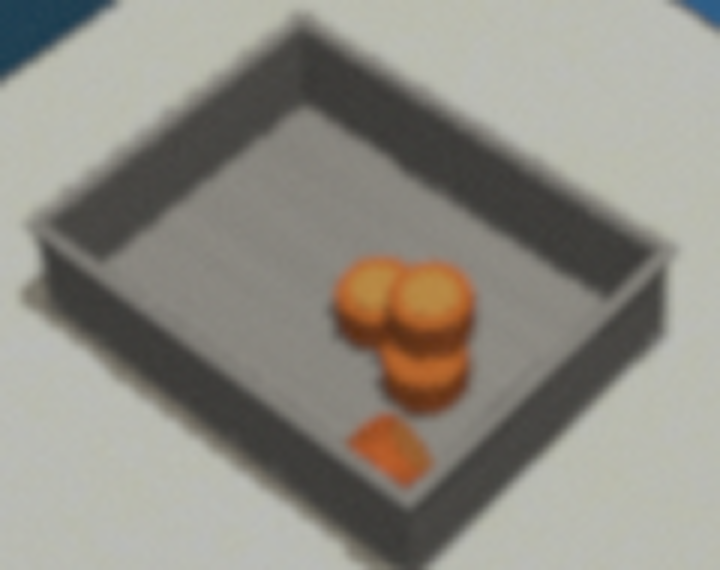

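```bash
python3 - <<'E'
from workcell import env
env.close_job(); print(env.read_state()["clock"])
E
```

```text
the job is handed in; nothing more can be done
the job is handed in; nothing more can be done
```

The job is done and handed in at about 37.5 s of robot time; no verdict is reported.

- **What I did:** I lifted the jug out of the rack by its upper body and stood it on the mat with its caps in, handle turned toward the robot. I released it, took it by the handle, and rolled it to 133° over the tray. I then stood the empty jug back on the mat, let go and drew the arm clear.
- **Caps:** the last side picture shows all four in the tray: two side by side, one stacked on top of one of them, and one on its edge in the corner. The highest has its middle roughly 34 mm up. The overhead picture shows only part of the lower stacked cap, and the networks reported three caps overhead and two from the side. The count of four therefore rests on my reading of the two pictures together.
- **Jug:** it stands upright about 16 mm from the mat's centre, with the gripper clear of it.
- **Other things on the bench:** the networks place all six loose things within about 4 mm of where they were at the start, well inside the 40 mm limit.
- **Disagreement:** positions read from the overhead and side cameras differed by up to about 11 mm. I averaged them for the rack, jug, mat and tray, and a wrist-camera view confirmed the jug position before the first grasp.

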